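# Start the dust extractor from its bench switch

### The job

Start the dust extractor under the bench with your closed fingertips: press the raised half of the power strip's rocker fully down to on, then press the rectangular start key of the switch box fully in so that it stays in, then tip the box's open flap over so that it drops shut over the keys, and leave it like that. Do not push the shut flap down, for that stops the machine again. Only press and push: leave the strip and the box standing where they are, and do not disturb the tools lying around.

Things in the scene. Friction and masses are not known exactly. Their poses are not given: they have to be found in the camera images.
- power_strip: Loose grey four-socket power strip, 55 (x) x 269 (y) x 47 (z) mm, lying flat on the bench; origin at the middle of its underside, y along its length. The on/off rocker is in its top at the -y end (the end where the cord comes out), 84 mm from the middle; the sockets are toward +y, a round black plug (38 mm across, top at 66 mm) in the last one.
- rocker_high_half (a point): Top middle of the rocker half toward the strip's -x, raised (46 mm over the bench) while off; moves with the rocker. Its two flat halves, each 10 x 12 mm, lie along the strip's x, pivot 6 mm toward +x of this point; casing 42 mm high. Push the outer edge 3 mm down: a broad flat tip must stay off the inner part of this half, or the rocker only goes level. 3 N; stays where left.
- power_strip_switch (a joint): Angle of the strip's rocker in rad: 0 off (half toward -x raised), 0.349 fully on (half toward -x down).
- switch_box: Loose grey switch box, 130 (x) x 86 (y) mm, 1.4 kg, lying on rubber feet; origin at the middle of its underside, x toward its hinge side. Its black insert (top at z = 58 mm) carries the rectangular start key, 22 x 32 mm, at x = -34 mm, and the round stop plunger, 20 mm across, at x = -2 mm, linked so that one comes out as the other goes in. Flap hinge at x = 52 mm; cable glands at the +x end.
- start_key_top (a point): Middle of the top of the rectangular start key: 66 mm over the bench when out, 61 mm when fully in, still 3 mm proud of the insert. Goes straight down; takes about 10 to 12 N and stays where it is left.
- start_key (a joint): Travel of the start key in m: 0 out (machine stopped), 0.005 fully in (machine running). It comes out again if the stop plunger is pushed in.
- stop_flap (a joint): Angle of the grey flap in rad: 0 lying shut on the raised stop plunger, 1.571 upright, 2.05 (its stop) open, leaning away from the keys. It swings freely (well under 1 N); from 0.25 rad past upright it drops shut by its own weight within a second. Shut, a push of about 5 N on its free edge pushes the stop plunger in (angle below -0.03: machine stopped).
- flap_hinge (a point): Middle of the flap's hinge axis, which runs along the box's y, 70 mm over the bench.
- flap_free_edge (a point): Middle of the flap's free edge on its outer face, which looks away from the keys while open. The flap is a 4 mm plate with a 12 mm rim on its inner side, 74 mm wide along the box's y, 106 mm from hinge to free edge; a round black stop pad, 48 mm across, 10 mm thick, sits on the outer face 54 mm from the hinge. Open, this edge is about 160 mm over the bench, 60 mm beyond the hinge.
- tape_measure: Loose yellow and black tape measure, 41 x 84 x 62 mm, a bystander; origin at the middle of its underside.
- pliers: Loose red-handled pliers lying flat, 175 x 60 x 17 mm, a bystander; origin at the middle of the underside.
- spring_clamp: Loose orange spring clamp lying flat, 107 x 62 x 22 mm, a bystander; origin at the middle of the underside.
- hex_keys: Loose set of hex keys in a red holder, 112 x 45 x 18 mm, a bystander; origin at the middle of the underside.
There are look-alikes about, which are no part of the job. What is shaped like the switch_box but red is not meant.

How it is judged (in metres and radians):
On the way, in this order (a step that is already met when the one before it is completed fails the run):
1. the strip's rocker is pressed to on (value of joint power_strip_switch above 0.26 rad), for 0.2 s.
2. the start key is pressed in, with the strip on (value of joint start_key above 0.004 m and value of joint power_strip_switch above 0.26 rad), for 0.2 s.
3. the flap is shut over the keys (value of joint stop_flap below 0.06 rad and value of joint start_key above 0.0035 m), for 0.2 s.
At the end, for the whole second after the job is handed in: The strip's rocker is on (over 0.26 of 0.349 rad), the start key is in (over 3.5 of 5 mm), the flap lies shut (under 0.06 rad) without having pushed the stop plunger in, and strip and box are at rest (all of step 3 and value of joint power_strip_switch above 0.26 rad and linear speed of each of switch_box, power_strip below 0.01 m/s); the robot touches nothing.
It fails at once if the power strip was lifted or shoved (over 10 mm up or 30 mm along) (height (world z) of power_strip above 0.01 m or distance of power_strip from where it was at the start of the episode above 0.03 m).
It fails at once if the switch box was lifted or shoved (over 10 mm up or 30 mm along) (height (world z) of switch_box above 0.01 m or distance of switch_box from where it was at the start of the episode above 0.03 m).
It fails at once if the shut flap was pushed down on the stop plunger (value of joint stop_flap below -0.04 rad).
It fails at once if a tool lying around was moved by more than 20 mm (distance of any of tape_measure, pliers, spring_clamp, hex_keys from where it was at the start of the episode above 0.02 m).
It also fails if it takes over 50 s, if anything falls off the work surface, if the arm or the gripper's body presses on something with over 40 N, if the wrist force passes 120 N, or if a joint passes its speed limit or range.

### The arm

A 6-joint arm with a two-finger parallel gripper is mounted at the origin on a cart in front of the work surface, level with it; the furniture and walls round the work are solid. World frame = base frame: x ahead of the robot, y to its left, z up, the work surface at z = 0. Lengths are in mm, angles in rad, forces in N, time in s.
With the tool pointing down it reaches from about 275 to 750 mm from the base axis. Payload 10.2 kg.
Tool frame: the origin (TCP) lies on the front face of the gripper's body, between the roots of the fingers; the fingertips stand 73 mm ahead of it and the grasp point (between the pads) lies 54 mm ahead of it; z points along the fingers, y is the line along which they close (so a half turn about z gives the same grasp; the last joint's range is limited). The gripper opens to 85 mm and grips with 20 to 120 N. Pads are 22 mm wide; open, the fingers measure 114 mm over their backs; the gripper's body (76 mm by 85 mm) begins 54 mm behind the grasp point. The pads swing forward as they close: fully open they stand 13 mm farther back than shut.
Start: joints at [1.119, 0.313, 1.498, -0, 1.331, -0.223], TCP at [119.088, 511.322, 303.894] pointing down, gripper open.
Joint ranges: [-2.94, 2.94], [-0.97, 2.17], [0.19, 2.56], [-1.23, 4.37], [0.02, 3.11], [-2.88, 2.88]. Speed limits (rad/s): [2.39, 2.39, 3.01, 3.14, 3.14, 3.14].

### API

Orientations are given as a unit quaternion [w, x, y, z].
In Python, from rig import * gives the robot as it stands.
- The arm moves only by the tool step_arm, never from a script. Its argument "plan" is a list of rows, each an object with "offset": the shift along the tool's x, y, z in cm, a list of three; "rot": the turn, a rotation vector about the tool's x, y, z in degrees, a list of three; "gripper": the finger opening in cm, from 0 to 8.54. In form: [{"offset": [x, y, z], "rot": [wx, wy, wz], "gripper": gripper}, ...]. A call has 1 to 12 rows; each row is the pose to reach, as a shift and turn from the pose commanded when the call began, along the tool's axes at that moment; what a row does not reach only later rows make up. A row lasts 1/10 s, in which the tool goes at most 50 mm and 8.59 degrees, less where a joint would pass 70% of its speed; a pose out of reach is approached as far as the arm can. A call with a gripper value outside its range is refused whole. The fingers move at their own pace and stop on an object; "squeeze" is the grip in N (left out, the last holds). Time passes only in rows, so rows that repeat a pose let the fingers close. It gives the time, the measured TCP pose, the force, the opening and the grip force at its end, in the units of the state.
- sense(): the state, without advancing time (a new reading comes with each control period).
- capture(name): name is "scene" or "top" or "wrist"; returns a dict with "color" (420x560x3 uint8, red, green, blue), "depth" (420x560 float32, mm along the optical axis (not along the pixel's ray), 0 where there is no reading), "vertical_fov" (degrees; the focal length in pixels is half the picture's height over the tangent of half this angle, whatever the lens; pixels are square), "cx", "cy" (the principal point, pixels), "rvec" (rotation vector, rad) and "tvec" (3), from world to camera coordinates, as OpenCV has them; the wrist camera has in their place "mount" (4x4, takes a point from camera to tool coordinates, whose origin is the TCP and whose axes are the flange's). Camera axes: x right, y down, z forward; pixel columns grow to the right and rows downward; lengths in mm; the calibration is good to about 2 mm. A picture is of the moment at which its call begins: read the wrist's pose just before it.
- finish_job(): hands the job in; it is judged then, once.
The state is a dict: "time_s": time; "joints": joint angles; "dq": joint speeds; "tau": joint torques, N m; "eef_pos": TCP position; "ee_rot": TCP orientation; "force": force on the tool from outside, world axes, zero at the start; "wrist_torque": the same for the moment, N m; "grip_width": opening from 0.0 (shut) to 1.0 (fully open); "grip_force": force on a finger pad.
Only numpy, scipy, OpenCV 4.12 (cv2) and the standard library are available. Lean on these libraries where they do the work, as an engineer would, in place of code of your own. Each camera call takes 0.05 s, during which the arm holds its last target. There are 200 camera calls.

## Working session

There is one attempt and no reset: what is moved stays moved. The work goes in short steps, Python scripts to look and compute and a tool call to move; the robot and the scene stay as the last step left them, time stands still between calls to the robot, and variables do not carry over. Pictures are saved under pics/ and viewed, at most 10 in all, crops included, and the job is handed in when it is done.

Besides the shell and the picture viewer there is one more tool, called after ">>>" by a JSON object that holds its "api" and its "payload", one argument or row to a line. step_arm: Moves the arm, as the interface text tells. Its arguments: {"type":"object","properties":{"plan":{"type":"array"},"squeeze":{"type":"number"}},"required":["plan"]}

```bash
mkdir -p pics; cat > h.py <<'E'
from rig import *
import numpy as np, cv2, pickle
from scipy.spatial.transform import Rotation as R
def shot(n,f):
    s=sense(); c=capture(n); c['s']=s
    pickle.dump(c,open(f'pics/{f}.pkl','wb')); cv2.imwrite(f'pics/{f}.png',c['color'][:,:,::-1]); return c
def load(f): return pickle.load(open(f'pics/{f}.pkl','rb'))
def cloud(c):
    h,w=c['depth'].shape; f=h/2/np.tan(np.radians(c['vertical_fov'])/2)
    v,u=np.mgrid[:h,:w]; d=c['depth']
    P=np.stack([(u-c['cx'])/f*d,(v-c['cy'])/f*d,d],-1)
    if 'mount' in c:
        M=np.array(c['mount']); P=P@M[:3,:3].T+M[:3,3]
        q=c['s']['ee_rot']; r=R.from_quat([q[1],q[2],q[3],q[0]]).as_matrix()
        P=P@r.T+np.array(c['s']['eef_pos'])
    else:
        r=R.from_rotvec(np.ravel(c['rvec'])).as_matrix(); P=(P-np.ravel(c['tvec']))@r
    P[d==0]=np.nan; return P
E
python3 - <<'E'
from h import *
a=shot('scene','s0');b=shot('top','t0')
print(sense()); print(a['tvec'],b['tvec'],b['vertical_fov'])
E
```

```text
{'time_s': 0.1, 'joints': array([ 1.11861860e+00,  3.13390382e-01,  1.49835012e+00, -9.95023845e-06,
        1.33096056e+00, -2.23410208e-01]), 'dq': array([ 0.00058195, -0.0011207 , -0.00298436,  0.00166214, -0.00036105,
        0.00067631]), 'tau': array([ 3.04509937e-03, -4.12897289e+01, -2.60141981e+01, -1.61523203e-04,
        2.98279672e-03,  1.26524148e-05]), 'eef_pos': array([119.01514986, 511.19041262, 303.39826146]), 'ee_rot': array([-1.79107875e-04,  1.14133304e-01,  9.93465290e-01, -5.24486340e-04]), 'force': array([-0.08256039,  0.01388454,  0.52182252]), 'wrist_torque': array([-0.00853776, -0.0134348 , -0.0179025 ]), 'grip_force': 0.0, 'grip_width': 0.9984474729038856}
[448.38610097 261.50729411 721.88457661] [-111.05024789  553.01203916 1071.4888318 ] 50.47602152608874
```

View pics/t0.png

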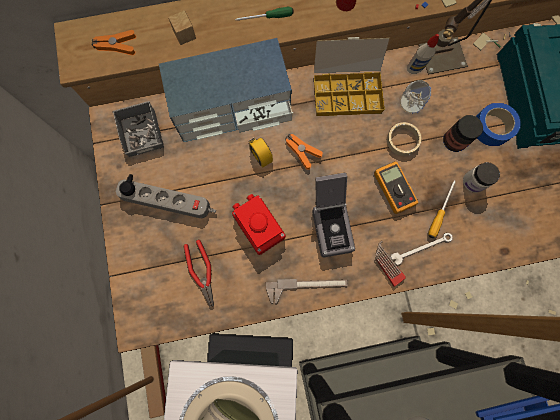

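View pics/s0.png

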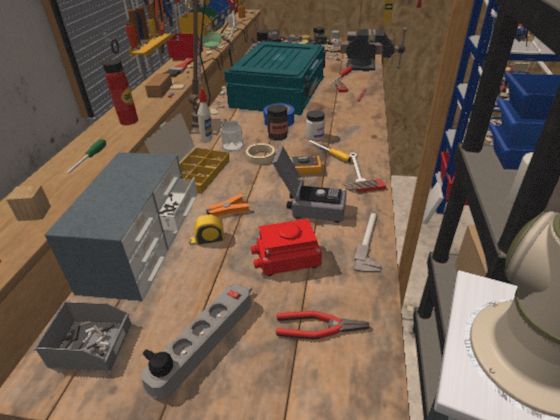

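The top view shows the grey box at (334,228) with its flap open at (331,190), the strip at (165,198) with its red rocker near (197,205), and the red decoy at (258,222). Next I measure them.

```bash
python3 - <<'E'
from h import *
c=load('t0');P=cloud(c)
for n,(u,v) in dict(rock=(197,205),plug=(127,186),key=(337,241),stop=(334,227),flap=(331,185),bench=(300,200),pl=(205,260),fb=(334,195),arm=(250,345)).items():
    print(n,P[v,u].round(1))
h=P[...,2]; col=c['color'].astype(int)
x=P[...,0];y=P[...,1]
# strip casing: in window
def rect(m,n):
    r=cv2.minAreaRect(np.stack([x[m],y[m]],-1).astype(np.float32)); print(n,m.sum(),r)
U,V=np.meshgrid(range(560),range(420))
rect((U>110)&(U<213)&(V>170)&(V<222)&(h>36)&(h<50),'strip')
rect((U>308)&(U<360)&(V>195)&(V<262)&(h>40)&(h<75),'box')
rect((U>305)&(U<360)&(V>165)&(V<215)&(h>80)&(h<200),'flap')
rect((U>185)&(U<210)&(V>195)&(V<215)&(h>36)&(col[...,0]>130)&(col[...,1]<70),'rocker')
im=cv2.resize(c['color'][150:270,100:370,::-1],None,fx=2.9,fy=2.9,interpolation=cv2.INTER_CUBIC)
cv2.imwrite('pics/t0c.png',im)
E
```

```text
rock [540.7 121.   42.4]
plug [575.1 300.3  67.7]
key [ 463.1 -241.1   67. ]
stop [ 499.5 -233.7   59.4]
flap [ 589.6 -215.2  128.6]
bench [ 579.9 -147.6   -2.5]
pl [402.9  92.   12.4]
fb [ 574.2 -227.5   93. ]
arm [ 133.     1.  -799.7]
strip 1097 ((558.4984130859375, 218.04312133789062), (245.367919921875, 51.34901428222656), 79.30900573730469)
box 1740 ((500.092041015625, -234.02694702148438), (131.94142150878906, 86.59803009033203), 13.257689476013184)
flap 794 ((579.8565673828125, -215.54196166992188), (56.68462371826172, 74.61357879638672), 13.294648170471191)
rocker 25 ((542.7489624023438, 124.3134765625), (11.348804473876953, 22.45933723449707), 78.67257690429688)
```

View pics/t0c.png

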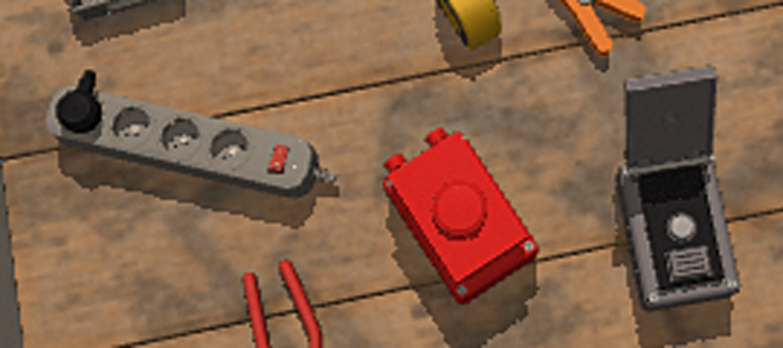

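The strip's +y points along about 79° in the world frame, so the raised half faces the robot. The box's x points along about 13°, and the tool is nearly aligned with both. I'll close the fingers and move to hover over the rocker.

>>> {"api": "step_arm", "payload": {
  "plan": [
    {"offset": [-48, -28, 0], "rot": [0, 0, 0], "gripper": 0},
    {"offset": [-48, -28, 0], "rot": [0, 0, 0], "gripper": 0},
    {"offset": [-48, -28, 0], "rot": [0, 0, 0], "gripper": 0},
    {"offset": [-48, -28, 0], "rot": [0, 0, 0], "gripper": 0},
    {"offset": [-48, -28, 0], "rot": [0, 0, 0], "gripper": 0},
    {"offset": [-48, -28, 0], "rot": [0, 0, 0], "gripper": 0},
    {"offset": [-48, -28, 0], "rot": [0, 0, 0], "gripper": 0},
    {"offset": [-48, -28, 0], "rot": [0, 0, 0], "gripper": 0},
    {"offset": [-48, -28, 0], "rot": [0, 0, 0], "gripper": 0},
    {"offset": [-48, -28, 0], "rot": [0, 0, 0], "gripper": 0},
    {"offset": [-48, -28, 0], "rot": [0, 0, 0], "gripper": 0},
    {"offset": [-48, -28, 0], "rot": [0, 0, 0], "gripper": 0}
  ],
  "squeeze": 20
}}

```text
time_s: 1.3
eef_pos: [525.7, 126.1, 302.9]
ee_rot: [-0.0, 0.116, 0.993, -0.0]
force: [-0.9, -0.4, 0.4]
grip_width: 0.002
grip_force: 0.0
```

>>> {"api": "step_arm", "payload": {
  "plan": [
    {"offset": [0, 0, 5], "rot": [0, 0, 0], "gripper": 0},
    {"offset": [0, 0, 10], "rot": [0, 0, 0], "gripper": 0},
    {"offset": [0, 0, 13], "rot": [0, 0, 0], "gripper": 0},
    {"offset": [0, 0, 13], "rot": [0, 0, 0], "gripper": 0},
    {"offset": [0, 0, 13], "rot": [0, 0, 0], "gripper": 0},
    {"offset": [0, 0, 13], "rot": [0, 0, 0], "gripper": 0}
  ]
}}

```text
time_s: 1.9
eef_pos: [523.8, 130.0, 176.0]
ee_rot: [0.002, 0.114, 0.993, 0.0]
force: [0.5, 0.2, 0.3]
grip_width: 0.003
grip_force: 0.0
```

```bash
python3 - <<'E'
from h import *
c=shot('wrist','w1');P=cloud(c)
s=c['s'];print(s['eef_pos'],s['ee_rot'],s['force'])
col=c['color'].astype(int);h=P[...,2]
m=(col[...,0]>110)&(col[...,1]<70)&(col[...,2]<70)&(h>36)&(h<60)&(abs(P[...,0]-540)<30)&(abs(P[...,1]-125)<30)
print(m.sum(),P[m].mean(0), cv2.minAreaRect(P[m][:,:2].astype(np.float32)))
pickle.dump(m,open('pics/m.pkl','wb'))
# profile of heights along strip x
ctr=np.array([542.7,124.3]);ex=np.array([.983,-.186]);a=(P[m][:,:2]-ctr)@ex
for k in range(-16,17,2):
    q=P[m][(a>=k)&(a<k+2)]
    if len(q): print(k,len(q),q[:,2].mean().round(1))
print(np.array(c['mount']).round(3))
# tip pixels in image
t=(h>90)&(h<170); print(t.sum(), np.nanmin(P[t],0) if t.any() else 0, np.nanmax(P[t],0) if t.any() else 0)
E
```

```text
[523.84201018 130.00244617 176.01367211] [1.75815485e-03 1.13991603e-01 9.93480123e-01 2.61971712e-04] [0.54309392 0.15003391 0.29617125]
24 [530.35767017 126.51505811  44.93214533] ((530.3685913085938, 126.43177032470703), (11.798834800720215, 3.253290891647339), 63.059818267822266)
-14 23 45.2
-10 1 37.8
[[-0.0000e+00 -9.5800e-01 -2.8600e-01  7.3773e+01]
 [ 1.0000e+00 -0.0000e+00 -1.0000e-03 -4.5500e-01]
 [ 1.0000e-03 -2.8600e-01  9.5800e-01 -6.9286e+01]
 [ 0.0000e+00  0.0000e+00  0.0000e+00  1.0000e+00]]
19611 [500.26756122  85.96913071 106.33051343] [539.6931681  177.92658792 169.99995945]
```

View pics/w1.png

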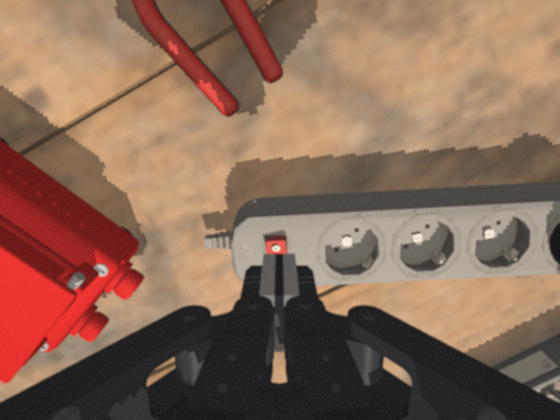

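The wrist view shows the rocker's visible outer part at (276,246), right beyond the closed tips at (280,258). I'll measure both from this same image.

```bash
python3 - <<'E'
from h import *
c=load('w1');P=cloud(c);s=c['s'];q=s['ee_rot'];r=R.from_quat([q[1],q[2],q[3],q[0]]).as_matrix()
T=(P-np.array(s['eef_pos']))@r
for z in range(40,80,4):
    m=(T[...,2]>z)&(T[...,2]<z+4)
    if m.any(): print(z,m.sum(),np.percentile(T[m],[2,50,98],axis=0)[:,:2].round(1).tolist())
m=pickle.load(open('pics/m.pkl','rb'))
print('rock',np.percentile(T[m],[2,50,98],axis=0).round(1).tolist())
for v in range(228,262): print(v,c['color'][v,276],T[v,276].round(1), c['color'][v,284],T[v,284].round(1))
E
```

```text
40 294 [[7.9, -13.8], [11.9, -0.5], [12.6, 12.4]]
44 403 [[7.5, -13.4], [8.9, -0.8], [12.6, 12.4]]
48 364 [[7.6, -13.8], [11.5, -0.5], [12.6, 12.3]]
52 325 [[7.5, -13.8], [8.6, -1.2], [12.5, 12.4]]
56 343 [[7.6, -13.8], [8.7, -0.5], [12.6, 12.4]]
60 277 [[7.6, -13.6], [8.6, -0.5], [12.6, 12.3]]
64 210 [[7.6, -12.7], [11.8, -1.1], [12.5, 10.9]]
68 36 [[11.6, -6.2], [12.1, -0.1], [12.3, 5.5]]
rock [[-8.5, -8.0, 129.5], [-6.6, -1.4, 130.8], [-6.1, 2.9, 135.6]]
228 [175 166 153] [ -1.1  -2.3 136.5] [176 169 155] [ -1.    2.5 136.1]
229 [175 167 152] [ -1.4  -2.3 135.5] [174 164 151] [ -1.5   2.5 135.5]
230 [167 158 146] [ -2.1  -2.3 135.5] [160 152 140] [ -1.9   2.5 135. ]
231 [137 132 121] [ -3.1  -2.3 136.6] [140 132 121] [ -2.7   2.5 135.3]
232 [114 108  99] [ -3.4  -2.3 135.6] [125 119 110] [ -3.1   2.5 134.8]
233 [106 102  93] [ -4.4  -2.3 136.6] [123 116 108] [ -4.    2.5 135.5]
234 [96 90 84] [ -4.5  -2.3 135.1] [117 106  95] [ -4.8   2.5 135.9]
235 [83 71 67] [ -5.   -2.3 134.8] [99 77 71] [ -5.6   2.6 136.3]
236 [80 47 41] [ -6.2  -2.3 136. ] [86 51 45] [ -5.3   2.5 133.7]
237 [
[... 992 characters left out ...]
51 [239 186 165] [-14.9  -2.3 133.2] [235  93  82] [-14.6   2.5 132.6]
252 [229 119 102] [-15.5  -2.3 133.1] [228  91  80] [-15.9   2.6 134. ]
253 [180  75  66] [-16.8  -2.4 134.5] [191  89  80] [-16.3   2.6 133.5]
254 [108  56  52] [12.1 -1.7 68.6] [130  87  84] [11.9  1.6 68.9]
255 [59 48 46] [12.2 -1.7 67.3] [98 88 88] [12.1  1.6 67.4]
256 [40 41 41] [12.2 -1.7 66.2] [85 88 85] [12.1  1.6 66.4]
257 [43 44 43] [11.8 -1.7 66.2] [95 89 87] [12.   1.6 65.7]
258 [40 41 40] [12.1 -1.7 64.5] [93 90 86] [12.4  1.5 63.9]
259 [38 42 43] [12.7 -1.7 62.3] [93 90 88] [12.   1.5 63.9]
260 [42 39 40] [12.3 -1.7 62.2] [94 91 89] [11.9  1.5 63.2]
261 [41 39 41] [12.1 -1.7 61.7] [92 89 87] [11.7  1.5 62.5]
```

>>> {"api": "step_arm", "payload": {
  "plan": [
    {"offset": [0.1, -0.2, 2.5], "rot": [0, 0, 0], "gripper": 0},
    {"offset": [0.1, -0.2, 4.5], "rot": [0, 0, 0], "gripper": 0},
    {"offset": [0.1, -0.2, 5.0], "rot": [0, 0, 0], "gripper": 0},
    {"offset": [0.1, -0.2, 5.0], "rot": [0, 0, 0], "gripper": 0},
    {"offset": [0.1, -0.2, 5.0], "rot": [0, 0, 0], "gripper": 0},
    {"offset": [0.1, -0.2, 5.0], "rot": [0, 0, 0], "gripper": 0}
  ]
}}

```text
time_s: 2.55
eef_pos: [522.2, 128.1, 125.1]
ee_rot: [0.001, 0.114, 0.993, 0.0]
force: [-0.1, 0.4, 0.1]
grip_width: -0.0
grip_force: 0.0
```

>>> {"api": "step_arm", "payload": {
  "plan": [
    {"offset": [0, 0, 0.3], "rot": [0, 0, 0], "gripper": 0},
    {"offset": [0, 0, 0.5], "rot": [0, 0, 0], "gripper": 0},
    {"offset": [0, 0, 0.7], "rot": [0, 0, 0], "gripper": 0},
    {"offset": [0, 0, 0.8], "rot": [0, 0, 0], "gripper": 0},
    {"offset": [0, 0, 0.9], "rot": [0, 0, 0], "gripper": 0},
    {"offset": [0, 0, 0.9], "rot": [0, 0, 0], "gripper": 0},
    {"offset": [0, 0, 0.9], "rot": [0, 0, 0], "gripper": 0}
  ]
}}

```text
time_s: 3.25
eef_pos: [521.5, 128.1, 114.8]
ee_rot: [-0.0, 0.114, 0.993, -0.0]
force: [-1.9, -0.2, 1.7]
grip_width: 0.001
grip_force: 1.6
```

The tip has reached casing height, so I'll lift off and check the rocker.

>>> {"api": "step_arm", "payload": {
  "plan": [
    {"offset": [0, 0, -3], "rot": [0, 0, 0], "gripper": 0},
    {"offset": [0, 0, -7], "rot": [0, 0, 0], "gripper": 0},
    {"offset": [4, 0, -9], "rot": [0, 0, 0], "gripper": 0},
    {"offset": [4, 0, -9], "rot": [0, 0, 0], "gripper": 0},
    {"offset": [4, 0, -9], "rot": [0, 0, 0], "gripper": 0},
    {"offset": [4, 0, -9], "rot": [0, 0, 0], "gripper": 0}
  ]
}}

```text
time_s: 3.85
eef_pos: [483.2, 136.9, 204.4]
ee_rot: [-0.0, 0.114, 0.993, -0.0]
force: [0.3, 0.0, 0.0]
grip_width: 0.005
grip_force: 0.0
```

```bash
python3 - <<'E'
from h import *
c=shot('top','t1');P=cloud(c);c=shot('wrist','w2');P=cloud(c)
s=c['s'];print(s['eef_pos'],s['force'])
q=s['ee_rot'];r=R.from_quat([q[1],q[2],q[3],q[0]]).as_matrix()
col=c['color'].astype(int)
o=np.array([531,126.5]);ex=np.array([.983,-.186]);D=P[...,:2]-o;a=D@ex;b=D@np.array([.186,.983])
for k in range(-8,30,2):
    m=(a>=k)&(a<k+2)&(abs(b)<4)&(P[...,2]<60)&(P[...,2]>30)
    if m.any(): print(k,m.sum(),np.median(P[m][:,2]).round(1),col[m].mean(0).round())
a=load('w2')['color'][180:330,200:400,::-1]; b=load('t1')['color'][170:230,110:230,::-1]
b=cv2.resize(b,(600,300)); a=cv2.resize(a,(400,300))
cv2.imwrite('pics/chk.png',np.hstack([a,b[:, 200:]]))
E
```

```text
[483.16824937 136.86421    204.16890652] [ 0.13444669 -0.94608531 -0.5278328 ]
```

View pics/chk.png

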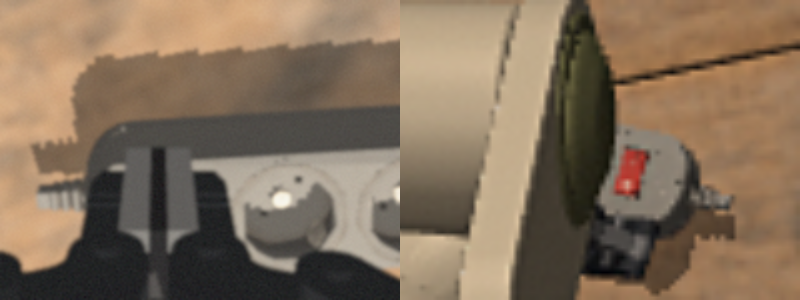

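The tip hides the rocker from this side, because I moved the wrong way. I'll go to the far side and look again.

>>> {"api": "step_arm", "payload": {
  "plan": [
    {"offset": [-5, 0, 0], "rot": [0, 0, 0], "gripper": 0},
    {"offset": [-8, 0, 0], "rot": [0, 0, 0], "gripper": 0},
    {"offset": [-8, 0, 0], "rot": [0, 0, 0], "gripper": 0},
    {"offset": [-8, 0, 0], "rot": [0, 0, 0], "gripper": 0},
    {"offset": [-8, 0, 0], "rot": [0, 0, 0], "gripper": 0}
  ]
}}

```text
time_s: 4.45
eef_pos: [560.1, 119.1, 204.4]
ee_rot: [-0.001, 0.114, 0.993, -0.0]
force: [0.3, 0.6, -0.2]
grip_width: -0.004
grip_force: 0.0
```

```bash
python3 - <<'E'
from h import *
c=shot('wrist','w3');P=cloud(c);s=c['s'];print(s['eef_pos'],s['force'])
col=c['color'].astype(int)
o=np.array([531,126.5]);ex=np.array([.983,-.186]);D=P[...,:2]-o;a=D@ex;b=D@np.array([.186,.983])
for k in range(-8,30,2):
    m=(a>=k)&(a<k+2)&(abs(b)<4)&(P[...,2]<60)&(P[...,2]>30)
    if m.any(): print(k,m.sum(),P[m][:,2].mean().round(1),col[m].mean(0).round())
E
```

```text
[560.0560941  119.11833227 204.39679848] [ 0.32345729  0.58624087 -0.22936083]
-8 38 40.0 [168. 160. 147.]
-6 37 40.6 [169. 161. 148.]
-4 36 40.8 [156. 148. 136.]
-2 43 41.9 [163.  92.  82.]
0 36 42.7 [219. 102.  89.]
2 39 43.1 [225. 156. 138.]
4 35 42.8 [229. 163. 145.]
6 33 42.1 [225. 121. 107.]
8 34 42.0 [222.  91.  79.]
10 35 41.9 [220.  90.  79.]
12 38 42.4 [218.  91.  79.]
14 41 43.0 [217.  94.  82.]
16 35 43.6 [216. 102.  89.]
18 40 44.1 [215. 101.  88.]
20 36 44.5 [210.  86.  75.]
22 15 41.8 [175. 104.  94.]
24 36 40.9 [172. 161. 148.]
26 30 40.8 [180. 171. 158.]
28 32 40.6 [181. 172. 158.]
```

```bash
python3 - <<'E'
from h import *
o=np.array([531,126.5]);ex=np.array([.983,-.186]);ey=np.array([.186,.983])
for f,lo,hi in(('w1',-1.5,7),('w3',1,8),('w3',11,20)):
    c=load(f);P=cloud(c);D=P[...,:2]-o;a=D@ex;b=D@ey
    col=c['color'].astype(int)
    m=(a>lo)&(a<hi)&(abs(b)<5)&(P[...,2]<60)&(P[...,2]>36)&(col[...,0]>170)&(col[...,1]<135)
    A=np.stack([a[m],np.ones(m.sum())],1);z=P[...,2][m]
    k,res,_,_=np.linalg.lstsq(A,z,rcond=None);print(f,m.sum(),k,'se',np.sqrt(res/len(z))/(a[m].std()*len(z)**.5))
    if lo==1: # casing slope
        m=(((a>-12)&(a<-4))|((a>26)&(a<34)))&(abs(b)<5)&(P[...,2]<60)
        print('casing',np.polyfit(a[m],P[...,2][m],1))
        v,u=np.where((abs(a-10)<16)&(abs(b)<14)); im=c['color'][v.min():v.max(),u.min():u.max(),::-1]
        cv2.imwrite('pics/r.png',cv2.resize(im,None,fx=8,fy=8,interpolation=cv2.INTER_CUBIC))
E
```

```text
w1 112 [-0.35296711 45.68148813] se [0.01942395]
w3 96 [-0.11601642 43.01116194] se [0.02714068]
casing [7.74676288e-03 4.01051346e+01]
w3 202 [ 0.2830049  38.72575844] se [0.01881067]
```

View pics/r.png

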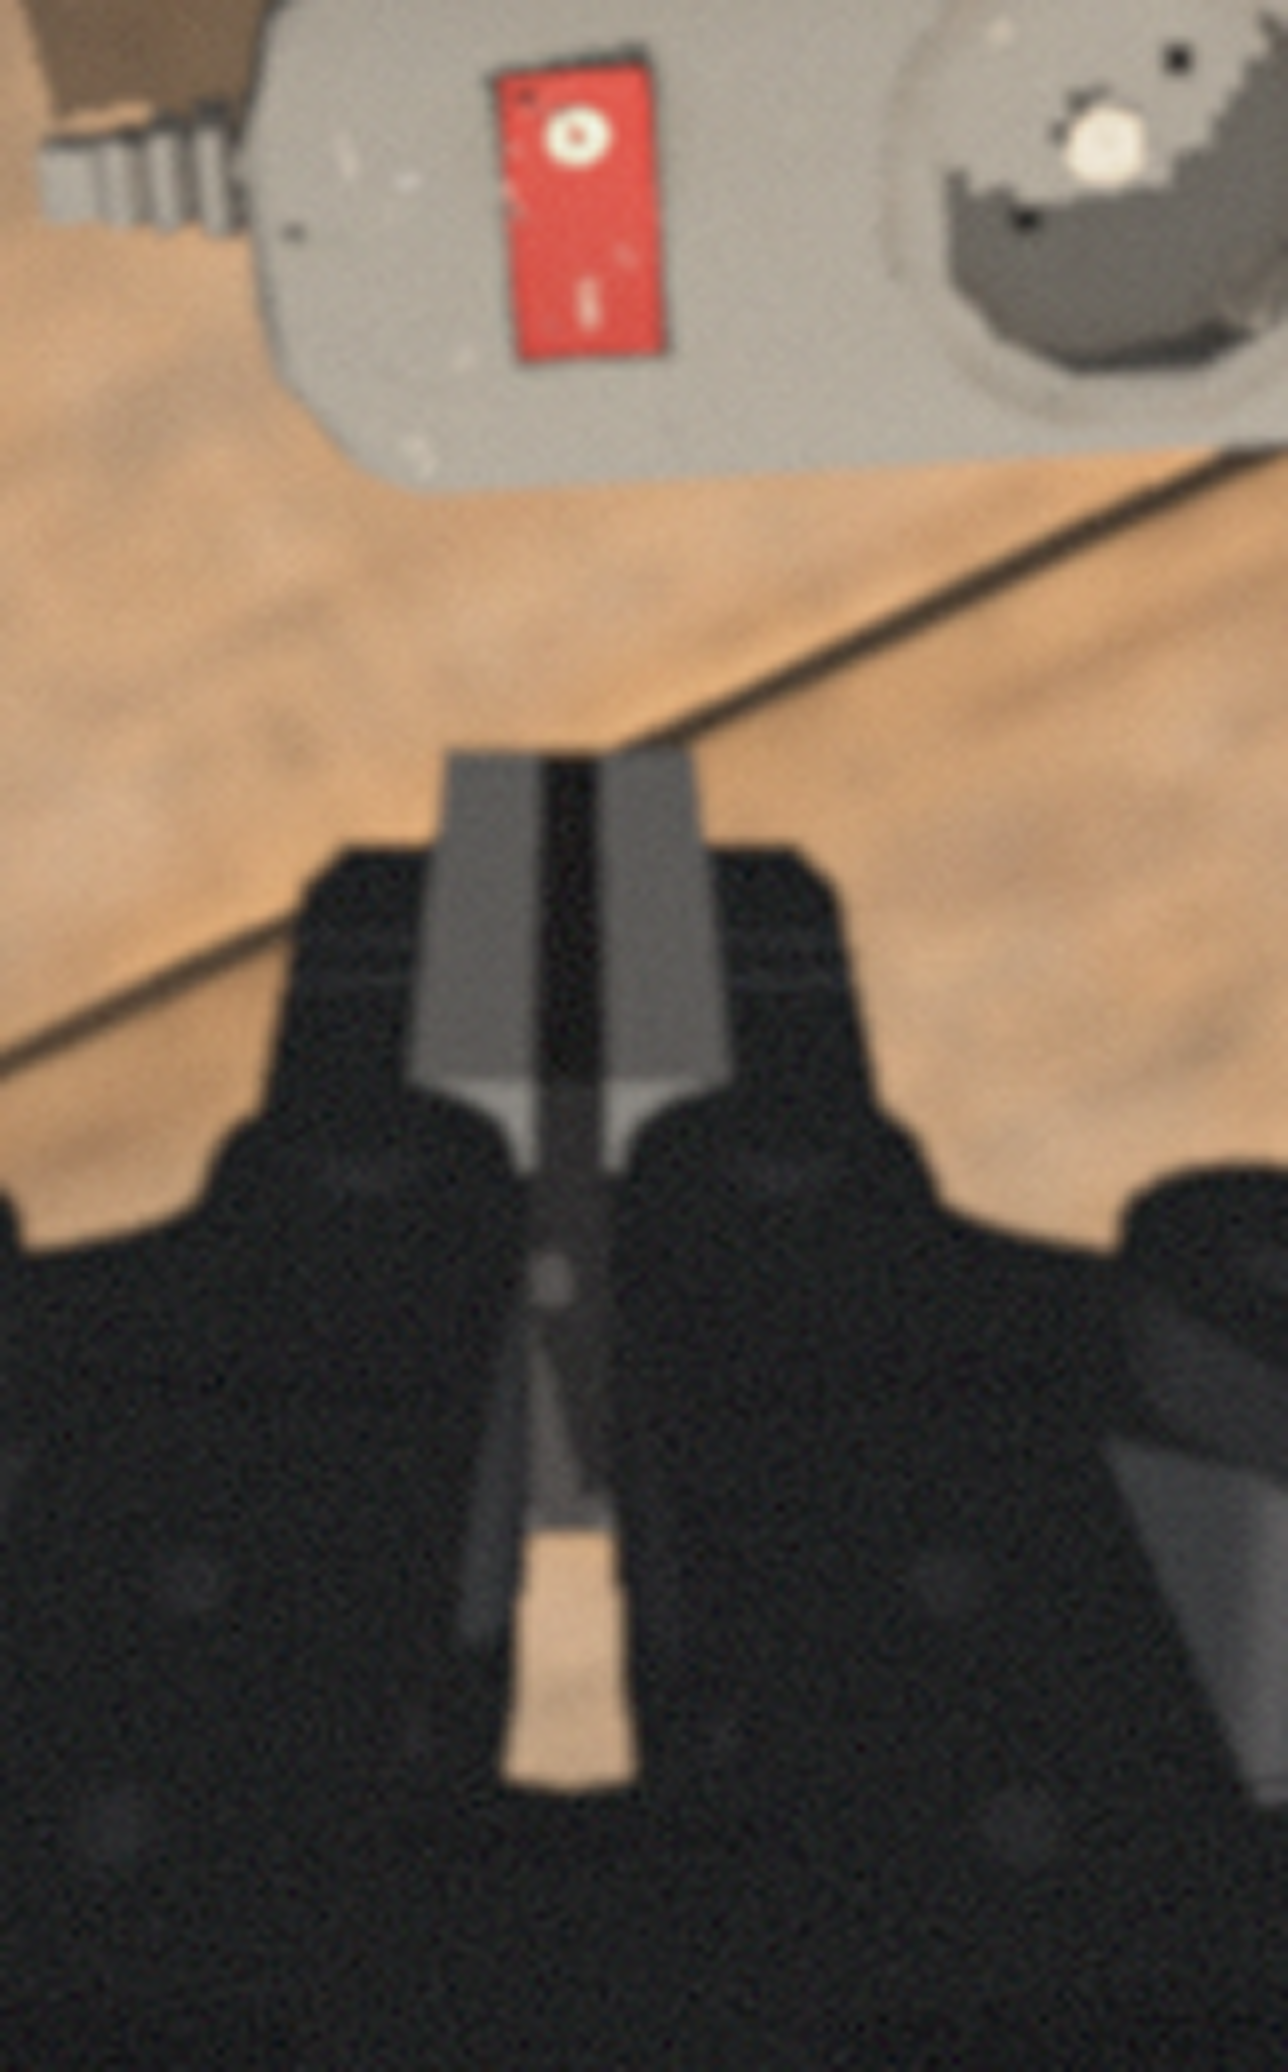

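The rocker (red, with its O mark on the far half) reads only about 0.23–0.28 rad, which is borderline. That crop came out over the size limit, so I'll keep later ones small. Next I press again, slightly further out and deeper.

>>> {"api": "step_arm", "payload": {
  "plan": [
    {"offset": [4.0, 0, 0], "rot": [0, 0, 0], "gripper": 0},
    {"offset": [4.05, 0, 4], "rot": [0, 0, 0], "gripper": 0},
    {"offset": [4.05, 0, 7], "rot": [0, 0, 0], "gripper": 0},
    {"offset": [4.05, 0, 8.2], "rot": [0, 0, 0], "gripper": 0},
    {"offset": [4.05, 0, 8.6], "rot": [0, 0, 0], "gripper": 0},
    {"offset": [4.05, 0, 8.9], "rot": [0, 0, 0], "gripper": 0},
    {"offset": [4.05, 0, 9.0], "rot": [0, 0, 0], "gripper": 0},
    {"offset": [4.05, 0, 9.1], "rot": [0, 0, 0], "gripper": 0},
    {"offset": [4.05, 0, 9.1], "rot": [0, 0, 0], "gripper": 0}
  ]
}}

```text
time_s: 5.4
eef_pos: [521.5, 128.2, 114.7]
ee_rot: [0.001, 0.114, 0.993, 0.0]
force: [-0.9, 0.3, 3.9]
grip_width: 0.002
grip_force: 1.8
```

>>> {"api": "step_arm", "payload": {
  "plan": [
    {"offset": [0.1, 0, 0.1], "rot": [0, 0, 0], "gripper": 0},
    {"offset": [0.1, 0, 0.2], "rot": [0, 0, 0], "gripper": 0},
    {"offset": [0.1, 0, 0.25], "rot": [0, 0, 0], "gripper": 0},
    {"offset": [0.1, 0, 0.25], "rot": [0, 0, 0], "gripper": 0}
  ]
}}

```text
time_s: 5.8
eef_pos: [521.4, 128.3, 114.5]
ee_rot: [0.002, 0.114, 0.993, 0.0]
force: [-6.9, -2.2, 26.0]
grip_width: -0.0
grip_force: 13.2
```

That's hard contact with the casing. The flat tip is limited by the casing, so I'll tilt the tool 15° to press with the tip's far edge instead.

>>> {"api": "step_arm", "payload": {
  "plan": [
    {"offset": [0, 0, -2.5], "rot": [0, 0, 0], "gripper": 0},
    {"offset": [-1.1, 0, -2.5], "rot": [0, 7.5, 0], "gripper": 0},
    {"offset": [-2.1, 0, -2.5], "rot": [0, 15, 0], "gripper": 0},
    {"offset": [-2.1, 0, -2], "rot": [0, 15, 0], "gripper": 0},
    {"offset": [-2.1, 0, -1.2], "rot": [0, 15, 0], "gripper": 0},
    {"offset": [-2.1, 0, -0.8], "rot": [0, 15, 0], "gripper": 0},
    {"offset": [-2.1, 0, -0.5], "rot": [0, 15, 0], "gripper": 0},
    {"offset": [-2.1, 0, -0.4], "rot": [0, 15, 0], "gripper": 0},
    {"offset": [-2.1, 0, -0.4], "rot": [0, 15, 0], "gripper": 0}
  ]
}}

```text
time_s: 6.7
eef_pos: [540.5, 123.7, 115.5]
ee_rot: [-0.129, 0.113, 0.985, 0.015]
force: [-0.4, 0.2, 0.0]
grip_width: 0.002
grip_force: 0.0
```

>>> {"api": "step_arm", "payload": {
  "plan": [
    {"offset": [-0.16, 0, 0.05], "rot": [0, 0, 0], "gripper": 0},
    {"offset": [-0.18, 0, 0.12], "rot": [0, 0, 0], "gripper": 0},
    {"offset": [-0.19, 0, 0.17], "rot": [0, 0, 0], "gripper": 0},
    {"offset": [-0.2, 0, 0.2], "rot": [0, 0, 0], "gripper": 0},
    {"offset": [-0.2, 0, 0.2], "rot": [0, 0, 0], "gripper": 0}
  ]
}}

```text
time_s: 7.2
eef_pos: [541.9, 123.5, 114.5]
ee_rot: [-0.13, 0.113, 0.985, 0.015]
force: [-4.9, 0.5, 14.5]
grip_width: 0.0
grip_force: 7.5
```

>>> {"api": "step_arm", "payload": {
  "plan": [
    {"offset": [0.6, 0, -2], "rot": [0, 0, 0], "gripper": 0},
    {"offset": [0.4, 0, -5], "rot": [0, -7.5, 0], "gripper": 0},
    {"offset": [0.1, 0, -8.2], "rot": [0, -15, 0], "gripper": 0},
    {"offset": [0.1, 0, -8.2], "rot": [0, -15, 0], "gripper": 0},
    {"offset": [0.1, 0, -8.2], "rot": [0, -15, 0], "gripper": 0},
    {"offset": [0.1, 0, -8.2], "rot": [0, -15, 0], "gripper": 0}
  ]
}}

```text
time_s: 7.8
eef_pos: [561.4, 118.6, 191.3]
ee_rot: [-0.001, 0.114, 0.993, -0.0]
force: [-0.6, 0.7, -0.2]
grip_width: -0.0
grip_force: 0.0
```

```bash
python3 - <<'E'
from h import *
o=np.array([531,126.5]);ex=np.array([.983,-.186]);ey=np.array([.186,.983])
c=shot('wrist','w4');print(c['s']['eef_pos'],c['s']['ee_rot'])
P=cloud(c);D=P[...,:2]-o;a=D@ex;b=D@ey;col=c['color'].astype(int)
for k in range(-4,24,2):
    m=(a>=k)&(a<k+2)&(abs(b)<4)&(P[...,2]<60)&(P[...,2]>30)
    if m.any(): print(k,m.sum(),np.median(P[m][:,2]).round(1),col[m].mean(0).round())
for lo,hi in((1,8),(11,20)):
    m=(a>lo)&(a<hi)&(abs(b)<5)&(P[...,2]<60)&(P[...,2]>36)&(col[...,0]>170)&(col[...,1]<135)
    print(m.sum(),np.polyfit(a[m],P[...,2][m],1))
E
```

```text
[561.35343826 118.61374365 191.25486437] [-1.47802344e-03  1.14215004e-01  9.93454952e-01 -7.80660435e-05]
-4 42 40.9 [168. 159. 146.]
-2 41 41.5 [199. 122. 109.]
0 46 42.0 [219. 106.  92.]
2 38 42.3 [226. 165. 147.]
4 40 41.9 [228. 167. 148.]
6 39 41.5 [219.  99.  86.]
8 41 41.9 [217.  89.  77.]
10 44 42.2 [215.  88.  77.]
12 44 42.9 [212.  90.  79.]
14 44 43.7 [205.  88.  77.]
16 44 44.0 [209. 104.  91.]
18 41 45.0 [207.  93.  81.]
20 37 45.6 [193.  79.  70.]
22 13 40.4 [141.  99.  91.]
118 [-0.07125599 42.10439903]
228 [ 0.34504914 38.26526128]
```

The raised-half slope is now 0.345 rad on the far side, the mirror of the off state, so the rocker is fully on. Next is the start key.

>>> {"api": "step_arm", "payload": {
  "plan": [
    {"offset": [0, -2, -5], "rot": [0, 0, 0], "gripper": 0},
    {"offset": [1.3, -37.4, -5], "rot": [0, 0, 0], "gripper": 0},
    {"offset": [1.3, -37.4, -5], "rot": [0, 0, 0], "gripper": 0},
    {"offset": [1.3, -37.4, -5], "rot": [0, 0, 0], "gripper": 0},
    {"offset": [1.3, -37.4, -5], "rot": [0, 0, 0], "gripper": 0},
    {"offset": [1.3, -37.4, -5], "rot": [0, 0, 0], "gripper": 0},
    {"offset": [1.3, -37.4, -5], "rot": [0, 0, 0], "gripper": 0},
    {"offset": [1.3, -37.4, -5], "rot": [0, 0, 0], "gripper": 0},
    {"offset": [1.3, -37.4, -5], "rot": [0, 0, 0], "gripper": 0},
    {"offset": [1.3, -37.4, -5], "rot": [0, 0, 0], "gripper": 0},
    {"offset": [1.3, -37.4, 0], "rot": [0, 0, 0], "gripper": 0},
    {"offset": [1.3, -37.4, 0], "rot": [0, 0, 0], "gripper": 0}
  ]
}}

```text
time_s: 9.05
eef_pos: [462.8, -239.9, 187.6]
ee_rot: [-0.004, 0.113, 0.994, 0.003]
force: [-0.1, 0.4, 0.3]
grip_width: 0.001
grip_force: 0.0
```

```bash
python3 - <<'E'
from h import *
c=shot('wrist','w5');print(c['s']['eef_pos'],c['s']['ee_rot'])
P=cloud(c);s=c['s'];q=s['ee_rot'];r=R.from_quat([q[1],q[2],q[3],q[0]]).as_matrix()
T=(P-np.array(s['eef_pos']))@r
m=(P[...,2]>60)&(P[...,2]<72)&(abs(T[...,0])<30)&(abs(T[...,1])<30)
print(m.sum(),np.percentile(T[m],[3,50,97],axis=0).round(1),np.percentile(P[m],[3,50,97],axis=0).round(1))
E
```

```text
[ 462.84627017 -239.90025144  187.59991313] [-0.00448812  0.11349353  0.99352356  0.00316516]
1943 [[-13.8 -18.9 121. ]
 [ -1.4  -3.3 122.3]
 [ 10.5  11.5 125.9]] [[ 451.9 -258.3   61.8]
 [ 462.3 -242.4   65.2]
 [ 473.  -228.2   66.5]]
```

View pics/w5.png

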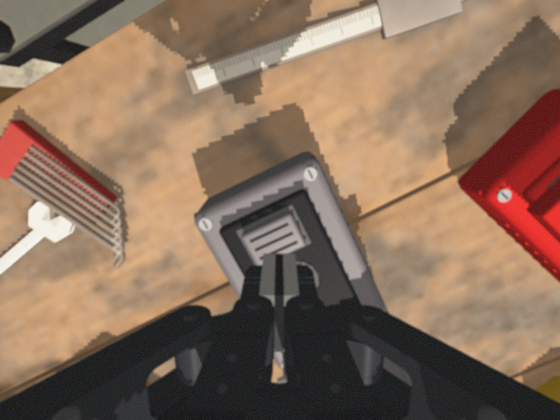

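The key is at (275,232), just ahead of the tips, and the tool has to turn about 26° to line up with the box. The tool leaned 13° the other way.

>>> {"api": "step_arm", "payload": {
  "plan": [
    {"offset": [0, -0.3, 0], "rot": [0, 0, -8], "gripper": 0},
    {"offset": [0, -0.3, 0], "rot": [0, 0, -16], "gripper": 0},
    {"offset": [0, -0.3, 0], "rot": [0, 0, -24], "gripper": 0},
    {"offset": [0, -0.3, 2], "rot": [0, 0, -26.4], "gripper": 0},
    {"offset": [0, -0.3, 3.5], "rot": [0, 0, -26.4], "gripper": 0},
    {"offset": [0, -0.3, 3.5], "rot": [0, 0, -26.4], "gripper": 0},
    {"offset": [0, -0.3, 3.5], "rot": [0, 0, -26.4], "gripper": 0}
  ]
}}

```text
time_s: 9.8
eef_pos: [464.3, -245.4, 159.0]
ee_rot: [0.001, -0.116, 0.993, -0.001]
force: [0.2, -0.3, 0.6]
grip_width: 0.0
grip_force: 0.0
```

```bash
python3 - <<'E'
from h import *
c=shot('wrist','w6');print(c['s']['eef_pos'],c['s']['ee_rot'])
P=cloud(c);s=c['s'];q=s['ee_rot'];r=R.from_quat([q[1],q[2],q[3],q[0]]).as_matrix()
T=(P-np.array(s['eef_pos']))@r
for lo,hi in((63,72),(58.5,72),(80,130)):
    m=(P[...,2]>lo)&(P[...,2]<hi)&(abs(T[...,0])<30)&(abs(T[...,1])<30)
    print(m.sum(),np.percentile(T[m],[2,50,98],axis=0).round(1).tolist())
E
```

```text
[ 464.30821207 -245.35758195  159.04414775] [ 5.55195926e-04 -1.16105191e-01  9.93236607e-01 -5.64387841e-04]
1611 [[-5.0, -13.3, 92.5], [4.9, 3.4, 93.9], [10.6, 17.3, 95.7]]
2143 [[-7.0, -15.6, 92.5], [6.0, 3.0, 94.2], [12.7, 19.6, 100.5]]
3735 [[-6.8, -15.9, 29.5], [11.7, 0.0, 44.9], [14.1, 15.7, 66.9]]
```

View pics/w6.png

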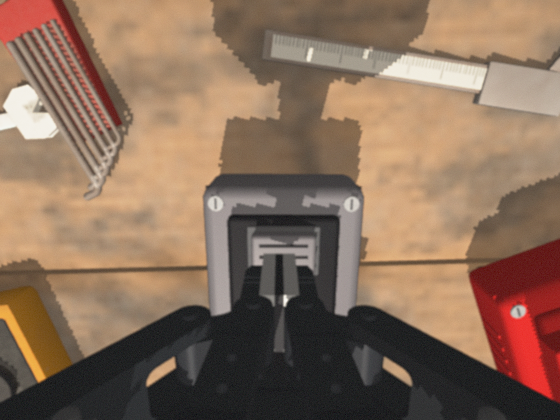

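The tool is now aligned and centred on the key at (285,245), so I press.

>>> {"api": "step_arm", "payload": {
  "plan": [
    {"offset": [0.1, 0.2, 1.2], "rot": [0, 0, 0], "gripper": 0},
    {"offset": [0.1, 0.2, 1.8], "rot": [0, 0, 0], "gripper": 0},
    {"offset": [0.1, 0.2, 2.1], "rot": [0, 0, 0], "gripper": 0},
    {"offset": [0.1, 0.2, 2.3], "rot": [0, 0, 0], "gripper": 0},
    {"offset": [0.1, 0.2, 2.5], "rot": [0, 0, 0], "gripper": 0},
    {"offset": [0.1, 0.2, 2.6], "rot": [0, 0, 0], "gripper": 0},
    {"offset": [0.1, 0.2, 2.6], "rot": [0, 0, 0], "gripper": 0},
    {"offset": [0.1, 0.2, 2.6], "rot": [0, 0, 0], "gripper": 0}
  ]
}}

```text
time_s: 10.65
eef_pos: [462.1, -243.6, 133.4]
ee_rot: [-0.0, -0.116, 0.993, 0.0]
force: [-8.9, 6.5, 26.9]
grip_width: -0.001
grip_force: 13.1
```

>>> {"api": "step_arm", "payload": {
  "plan": [
    {"offset": [0, 0, -2], "rot": [0, 0, 0], "gripper": 0},
    {"offset": [0, 0, -6], "rot": [0, 0, 0], "gripper": 0},
    {"offset": [0, 0, -10], "rot": [0, 0, 0], "gripper": 0},
    {"offset": [0, 0, -14], "rot": [0, 0, 0], "gripper": 0},
    {"offset": [-5, 0, -14], "rot": [0, 0, 0], "gripper": 0},
    {"offset": [-5, 0, -14], "rot": [0, 0, 0], "gripper": 0},
    {"offset": [-5, 0, -14], "rot": [0, 0, 0], "gripper": 0},
    {"offset": [-5, 0, -14], "rot": [0, 0, 0], "gripper": 0}
  ]
}}

```text
time_s: 11.45
eef_pos: [510.2, -232.4, 270.7]
ee_rot: [-0.001, -0.116, 0.993, 0.0]
force: [-0.2, -0.1, -0.1]
grip_width: 0.004
grip_force: 0.0
```

```bash
python3 - <<'E'
from h import *
c=shot('wrist','w7');print(c['s']['eef_pos'],c['s']['ee_rot'])
P=cloud(c)
bx=np.array([.9733,.2293]);by=np.array([-.2293,.9733]);D=P[...,:2]-[500,-234];a=D@bx;b=D@by
for k in range(-68,60,4):
    m=(a>=k)&(a<k+4)&(abs(b)<7)&(P[...,2]<120)&(P[...,2]>30)
    if m.any(): print(k,m.sum(),np.median(P[m][:,2]).round(1))
m=(P[...,2]<75)&(P[...,2]>48)&(abs(a)<80)&(abs(b)<60);print(cv2.minAreaRect(P[m][:,:2].astype(np.float32)))
t=shot('top','t7');P=cloud(t);D=P[...,:2]-[500,-234];a=D@bx;b=D@by
m=(P[...,2]>85)&(P[...,2]<170)&(abs(b)<40)&(a>50)&(a<125);print(m.sum(),np.percentile(a[m],[2,98]),np.percentile(P[m][:,2],[2,98]))
E
```

```text
[ 510.18082167 -232.36560568  270.72500145] [-6.65865541e-04 -1.15615039e-01  9.93293759e-01  4.76647285e-04]
-68 89 47.4
-64 90 49.0
-60 108 49.3
-56 90 55.8
-52 107 58.0
-48 89 59.9
-44 108 60.4
-40 89 60.3
-36 90 60.3
-32 92 60.4
-28 89 59.1
-24 89 57.5
-20 96 57.6
-16 128 62.2
-12 99 68.0
-8 89 68.3
-4 90 68.2
0 76 68.0
4 46 58.7
8 80 57.2
12 79 57.1
16 82 57.3
20 75 57.2
24 82 57.2
28 75 57.3
32 75 57.1
36 77 57.2
40 68 57.1
44 118 58.0
48 93 71.5
52 77 50.0
56 49 66.2
((498.46978759765625, -235.64073181152344), (128.00144958496094, 82.6095962524414), 13.127240180969238)
54 [73.9139843  92.04277633] [111.31808318 130.62634625]
```

The key reads 60.4 mm (in) and the plunger 68 mm (out). Next I go over the flap and down behind it.

>>> {"api": "step_arm", "payload": {
  "plan": [
    {"offset": [-5, 0, 0], "rot": [0, 0, 0], "gripper": 0},
    {"offset": [-10, 0, 0], "rot": [0, 0, 0], "gripper": 0},
    {"offset": [-13.3, 0, 0], "rot": [0, 0, 0], "gripper": 0},
    {"offset": [-13.3, 0, 0], "rot": [0, 0, 0], "gripper": 0},
    {"offset": [-13.3, 0, 0], "rot": [0, 0, 0], "gripper": 0},
    {"offset": [-13.3, 0, 3], "rot": [0, 0, 0], "gripper": 0},
    {"offset": [-13.3, 0, 5.2], "rot": [0, 0, 0], "gripper": 0},
    {"offset": [-13.3, 0, 5.2], "rot": [0, 0, 0], "gripper": 0},
    {"offset": [-13.3, 0, 5.2], "rot": [0, 0, 0], "gripper": 0}
  ]
}}

```text
time_s: 12.45
eef_pos: [639.7, -202.5, 220.7]
ee_rot: [0.0, -0.115, 0.993, -0.0]
force: [-0.2, 0.0, 0.4]
grip_width: 0.005
grip_force: 0.0
```

>>> {"api": "step_arm", "payload": {
  "plan": [
    {"offset": [1.5, 0, 0], "rot": [0, 0, 0], "gripper": 0},
    {"offset": [3, 0, 0], "rot": [0, 0, 0], "gripper": 0},
    {"offset": [4.2, 0, 0], "rot": [0, 0, 0], "gripper": 0},
    {"offset": [5.2, 0, 0], "rot": [0, 0, 0], "gripper": 0},
    {"offset": [6.2, 0, 0], "rot": [0, 0, 0], "gripper": 0},
    {"offset": [7.2, 0, 0], "rot": [0, 0, 0], "gripper": 0},
    {"offset": [8.2, 0, 0], "rot": [0, 0, 0], "gripper": 0},
    {"offset": [9.2, 0, 0], "rot": [0, 0, 0], "gripper": 0},
    {"offset": [10, 0, 0], "rot": [0, 0, 0], "gripper": 0},
    {"offset": [10.7, 0, 0], "rot": [0, 0, 0], "gripper": 0},
    {"offset": [11.2, 0, 0], "rot": [0, 0, 0], "gripper": 0},
    {"offset": [11.2, 0, 0], "rot": [0, 0, 0], "gripper": 0}
  ]
}}

```text
time_s: 13.65
eef_pos: [530.8, -227.7, 219.5]
ee_rot: [-0.0, -0.115, 0.993, 0.0]
force: [-0.1, -0.1, -0.3]
grip_width: -0.002
grip_force: 0.0
```

>>> {"api": "step_arm", "payload": {
  "plan": [
    {"offset": [0, 0, -2], "rot": [0, 0, 0], "gripper": 0},
    {"offset": [0, 0, -6], "rot": [0, 0, 0], "gripper": 0},
    {"offset": [-4, 0, -10], "rot": [0, 0, 0], "gripper": 0},
    {"offset": [-4, 0, -10], "rot": [0, 0, 0], "gripper": 0},
    {"offset": [-4, 0, -10], "rot": [0, 0, 0], "gripper": 0},
    {"offset": [-4, 0, -10], "rot": [0, 0, 0], "gripper": 0},
    {"offset": [-4, 0, -10], "rot": [0, 0, 0], "gripper": 0},
    {"offset": [-4, 0, -10], "rot": [0, 0, 0], "gripper": 0},
    {"offset": [-4, 0, -10], "rot": [0, 0, 0], "gripper": 0},
    {"offset": [-4, 0, -10], "rot": [0, 0, 0], "gripper": 0}
  ]
}}

```text
time_s: 14.65
eef_pos: [570.0, -218.4, 319.2]
ee_rot: [-0.0, -0.116, 0.993, 0.0]
force: [-0.1, -0.2, 0.5]
grip_width: 0.002
grip_force: 0.0
```

```bash
python3 - <<'E'
from h import *
c=shot('wrist','w8');s=shot('scene','s8')
P=cloud(c)
bx=np.array([.9733,.2293]);by=np.array([-.2293,.9733]);D=P[...,:2]-[500,-234];a=D@bx;b=D@by
for k in range(-68,80,8):
    m=(a>=k)&(a<k+8)&(abs(b)<30)&(P[...,2]<130)&(P[...,2]>20)
    if m.any(): print(k,m.sum(),np.median(P[m][:,2]).round(1))
cv2.imwrite('pics/s8c.png',np.hstack([cv2.resize(s['color'][130:280,210:410,::-1],(400,300)),cv2.resize(c['color'][:,:,::-1],(400,300))]))
E
```

```text
-68 417 47.9
-60 528 80.3
-52 855 80.6
-44 828 80.6
-36 776 80.6
-28 760 81.8
-20 791 89.2
-12 790 89.7
-4 726 89.8
4 737 89.1
12 703 81.4
20 656 81.0
28 688 81.1
36 656 81.1
44 673 81.3
52 210 81.2
60 162 36.9
68 287 35.7
76 40 35.2
```

View pics/s8c.png

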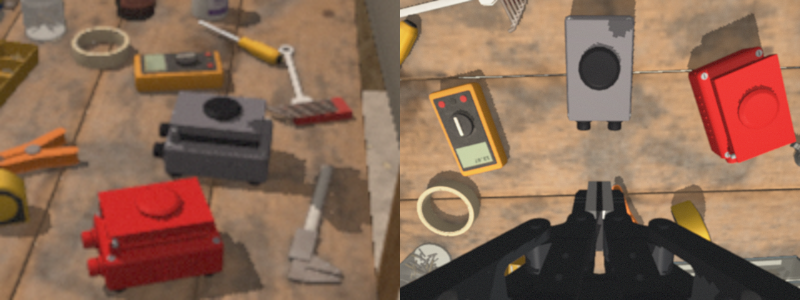

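The flap lies flat and shut on the grey box, with its pad up at (600,68), its face level at about 81 mm, and the arm clear of everything. Handing in.

```bash
python3 -c "
from rig import *
print(finish_job())"
```

```text
the job is handed in; nothing more can be done
None
```

The job is handed in, though no verdict came back: the last images showed the rocker fully on, the start key in and the flap shut with the arm clear; I viewed 9 pictures and one, a rocker crop, was over the 800 x 600 limit.

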